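# Present a deburred copper blank to the inspection camera

## Task

The copper blank in the edge deburrer is finished and its underside has to be inspected. Raise the lift lever all the way so that the hold-down foot swings up clear, take the blank off its pad and carry it over the loaded tray to the upward-looking camera on the other side. Finish still holding it there, still and level, centred about one centimetre above the camera's window, with neither blank nor gripper touching the camera or the tray, and leave everything else as it lies.

Things in the scene. Friction and masses are not known exactly. Their poses are not given: they have to be found in the camera images.
- deburrer: Green bench deburrer, box 210 x 130 mm, steel deck 70 mm above the table. Origin on the table under the spindle; x points from spindle to head (post and fork at x 88 to 122 mm, y within 20, top 142 mm up), z up; front edge x -75, sides y +-65. Behind the blank, from x +36 mm, is a small cutter, up to 100 mm above the table. A loose hex key lies on the deck at x about -62 mm. Fixed.
- pad_top (a point): Centre of the top of the deburrer's round driven pad (36 mm across, fixed, 82 mm above the table and 12 mm above the deck). The blank lies on it.
- lift_lever (a joint): Angle (rad) of lift lever and hold-down arm, one rigid piece on a pin in the deburrer's head: 0 = foot down on the blank, 1.85 = fully up at its stop, arm upright and leaning a little back. The hinge is stiff (0.2 N m, 3 to 6 N at the grip bar) and stays where it is left. The arm is 105 mm long, 13 wide, along the deburrer's -x when down, with a rubber foot at its end.
- lever_pivot (a point): Point on the lever's hinge axis in the middle of the head, 125 mm above the table, 105 mm from the spindle axis along the deburrer's x. The hinge axis is the deburrer's y axis; raising takes the grip bar up and back towards the deburrer's +x.
- lift_bar (a point): Middle of the lever's black round grip bar, 12 mm in diameter, along the deburrer's y, free 20 mm each way from here. It is 75 mm from the hinge axis, 53 mm to the +y side of the arm; when down, 7 mm below and 75 mm in front (-x) of the axis. Pinch it from above, fingers on its +x and -x sides; it turns freely in the pads as it is led round its arc.
- blank: Round flat copper blank, 60 mm in diameter, 6 mm thick, about 150 g. Origin at the centre of its underside, z up. It lies loose on the narrower pad, so its rim stands free 12 mm above the deck all round. Best taken across its diameter near the fingertips, so that the tips reach only a few millimetres below its underside.
- camera: Upward-looking camera on an aluminium base plate 130 by 120 mm: black camera, lens, and on top a flat black ring light 80 mm in diameter round the glass window, the highest part, 110 mm above the table. Origin on the table under the optical axis, z up. It does not move.
- window (a point): Centre of the camera's glass window, at the level of the ring light's flat top, 110 mm above the table. The blank's centre is to hover over this point.
- tray: Wooden tray 362 mm by 156 mm (long along its x), lying on piles of large copper blanks, filled with piles of blanks the same size as the one in the deburrer; the highest pile is up to 130 mm above the table. It stands between deburrer and camera. Origin on the table under its middle. It does not move.
- lens_cap: Loose black round cap, 32 mm in diameter, 9 mm thick, on a corner of the camera's base plate; to be left alone. Origin at the centre of its underside.
- hex_key: Loose small L-shaped hex key, 63 mm long, 5 mm thick, on the deburrer's deck near the front edge; to be left alone. Origin near its middle.
- calipers: Loose 200 mm calipers lying on the table; to be left alone. Origin at the middle of the beam.
- oil_bottle: Loose white bottle, 56 mm in diameter, 150 mm high; to be left alone. Origin at the centre of its base.
- brush: Loose brush with a wooden handle lying on the table; to be left alone.
- ring_gauge: Loose steel ring gauge, 96 mm in outer diameter, 16 mm high, on the table; to be left alone. Origin at the centre of its underside.
- scraper: Loose screwdriver-like tool with a wooden handle on the table beyond the work; to be left alone.
- big_blank: Loose copper disc, 110 mm in diameter, 6 mm thick, lying on the table beyond the work; to be left alone. Origin at the centre of its underside.
There are look-alikes about, which are no part of the job. Leave any red look-alike of the blank alone. Of the things that look like the camera, the larger one is meant.

How it is judged:
On the way, in this order (a step that is already met when the one before it is completed fails the run):
1. the lift lever is raised (1.55 rad or more) while the blank still lies on its pad (value of joint lift_lever above 1.55 rad and distance between blank and pad_top below 0.012 m), for 0.2 s.
2. the gripper has lifted the blank off its pad (z of blank in the frame of pad_top above 0.02 m and contact force between blank and the fingers above 1 N), for 0.2 s.
3. the blank passes over the tray (y of blank in the frame of tray between -0.07 and 0.07 m and x of blank in the frame of tray between -0.18 and 0.18 m and z of blank in the frame of tray above 0.12 m), for 0.05 s.
At the end, for the whole second after the job is handed in: The gripper holds the blank still over the camera: centre within 6 mm of the window's centre, underside 4 to 16 mm above the window, level within 0.1 rad (6 degrees), neither blank nor gripper touching the camera, and the lift lever still raised (1.5 rad or more) (value of joint lift_lever above 1.5 rad and horizontal distance between blank and window below 0.006 m and z of blank in the frame of window between 0.004 and 0.016 m and angle between blank's own z axis and vertical below 0.1 rad and linear speed of blank below 0.02 m/s and contact force between blank and the fingers above 1 N and contact force between each of blank, the arm, the fingers and camera below 0.05 N); the arm keeps its last pose, push and grip.
It fails at once if the blank or the gripper touches the camera (contact force between any of blank, the fingers, the arm and camera above 0.5 N).
It fails at once if the blank or the robot touches the tray or the piles in it (contact force between any of blank, the fingers, the arm and tray above 0.5 N).
It fails at once if a loose bystander is moved by more than 20 mm (distance of any of lens_cap, hex_key, calipers, oil_bottle, brush, ring_gauge, scraper, big_blank from where it was at the start of the episode above 0.02 m).
It also fails if it takes over 64 s, if anything falls off the work surface, if the arm or the gripper's body presses on something with over 40 N, if the wrist force passes 120 N, or if a joint passes its speed limit or range.

## Robot

A 6-joint arm with a two-finger parallel gripper is mounted at the origin on the work surface. World frame = base frame: x ahead of the robot, y to its left, z up, the work surface at z = 0. Lengths are in m, angles in rad, forces in N, time in s.
With the tool pointing down it reaches from about 0.3 to 0.875 m from the base axis. Payload 6.4 kg.
Tool frame: the origin (TCP) lies at the very end of the fingers, on their centre line; the grasp point (between the pads) lies 19 mm behind it; z points along the fingers, y is the line along which they close (so a half turn about z gives the same grasp; the last joint's range is limited). The gripper opens to 85 mm and grips with 20 to 120 N. Pads are 22 mm wide; open, the fingers measure 114 mm over their backs; the gripper's body (76 mm by 85 mm) begins 54 mm behind the grasp point. The pads swing forward as they close: fully open they stand 13 mm farther back than shut.
Start: joints at [-1.536, 0.181, 1.607, -0, 1.354, -0.206], TCP at [0.137, -0.558, 0.211] pointing down, gripper open.
Joint ranges: [-2.99, 2.99], [-0.89, 2.07], [0.3, 2.58], [-1.14, 4.28], [0, 2.63], [-3.12, 3.12]. Speed limits (rad/s): [2.57, 2.57, 3.01, 3.14, 3.14, 3.14].

## Interface

Orientations are given as a unit quaternion [w, x, y, z].
In Python, from bench import get_obs, optics, workorder gives the robot as it stands.
- The arm moves only by the tool jog_arm, called after "Emit:" as name(argument=value, ...) on one line, values as JSON. Schema: {"type":"object","properties":{"motion":{"type":"array","items":{"type":"array","prefixItems":[{"type":"array","items":{"type":"number"},"minItems":3,"maxItems":3},{"type":"array","items":{"type":"number"},"minItems":3,"maxItems":3},{"type":"number"}],"minItems":3,"maxItems":3},"minItems":1,"maxItems":10},"only":{"type":"string"},"quiet":{"type":"boolean"},"lines":{"type":"string"}},"required":["motion"],"additionalProperties":false}. motion is a list of rows, 1 to 10 of them, each written [[dx, dy, dz], [rx, ry, rz], opening]: dx, dy, dz in fractions of the full range, 1 being 0.5 m, then a rotation vector rx, ry, rz in a scale on which 1.0 is 2 rad, then the opening from 0.0 (shut) to 1.0 (fully open); each row is the pose to reach, as a shift and turn from the pose commanded when the call began, along the tool's axes at that moment; what a row does not reach only later rows make up. A row lasts 1/8 s, in which the tool goes at most 0.0625 m and 0.188 rad, less where a joint would pass 70% of its speed; a pose out of reach is approached as far as the arm can. The fingers move at their own pace and stop on an object; the grip force is fixed at half the most. Time passes only in rows, so rows that do not move let the fingers close. The tool returns the time, the measured TCP pose, the force, the opening and the grip force at its end. only (a regular expression) keeps the lines of the reply that match it, lines (a string "A,B") keeps lines A to B, and quiet returns only ok. A shift or turn number past 1, either way, is cut back to 1. Input that does not fit is refused with a message, and nothing moves.
- get_obs(): the state, without advancing time (a new reading comes with each control period).
- optics.camera(name): name is "side" or "top"; returns (picture, depth): 420x560x3 uint8, blue, green, red; 420x560 float32, m along the optical axis (not along the pixel's ray), 0 where there is no reading.
- optics.camera_params(name): a dict with "fovy" (degrees; the focal length in pixels is half the picture's height over the tangent of half this angle, whatever the lens; pixels are square), "cx", "cy" (the principal point, pixels), "view" (4x4, takes a point from world to camera coordinates). Camera axes: x right, y up, looking along -z (the intrinsics and any distortion apply to the point x, -y, -z); pixel columns grow to the right and rows downward; lengths in m; the calibration is good to about 2 mm. A picture is of the moment at which its call begins. camera_params takes no time and is no camera call.
- workorder.hand_in(): hands the job in; it is judged then, once.
The state is a dict: "time_s": time; "q": joint angles; "dq": joint speeds; "joint_efforts": joint torques, N m; "eef_pos": TCP position; "eef_rot": TCP orientation; "wrist_force": force on the tool from outside, world axes, zero at the start; "torque": the same for the moment, N m; "opening": opening from 0.0 (shut) to 1.0 (fully open); "grasp_force": force on a finger pad.
Only numpy, scipy, OpenCV 4.12 (cv2) and the standard library are available. Lean on these libraries where they do the work, as an engineer would, in place of code of your own. Each camera call takes 0.05 s, during which the arm holds its last target. There are 200 camera calls.

## Working session

There is one attempt and no reset: what is moved stays moved. The work goes in short steps, Python scripts to look and compute and a tool call to move; the robot and the scene stay as the last step left them, time stands still between calls to the robot, and variables do not carry over. Pictures are saved under pics/ and viewed, at most 10 in all, crops included, and the job is handed in when it is done.

```bash
mkdir -p pics; ls; cat > h.py <<'E'
import numpy as np, cv2
from bench import get_obs, optics, workorder
from scipy.spatial.transform import Rotation as R
def cam(n):
    im,d=optics.camera(n); p=optics.camera_params(n)
    np.savez(f'{n}.npz',im=im,d=d); return im,d,p
def cloud(d,p):
    f=d.shape[0]/2/np.tan(np.radians(p['fovy'])/2)
    v,u=np.mgrid[:d.shape[0],:d.shape[1]]
    K=np.array([[f,0,p['cx']],[0,f,p['cy']],[0,0,1.]])
    dist=np.array(p.get('distortion',p.get('dist',np.zeros(5))),float).ravel()
    uv=cv2.undistortPoints(np.stack([u,v],-1).reshape(-1,1,2).astype(float),K,dist).reshape(*d.shape,2)
    c=np.stack([uv[...,0]*d,-uv[...,1]*d,-d,np.ones_like(d)],-1)
    W=c@np.linalg.inv(np.array(p['view'])).T
    W=W[...,:3]; W[d<=0]=np.nan
    return W
E
python3 - <<'E'
from h import *
print(get_obs())
for n in('side','top'):
    im,d,p=cam(n); print(p,(d>0).mean()); cv2.imwrite(f'pics/{n}0.png',im)
E
```

```text
pics
{'time_s': 0.0, 'q': array([-1.53632882e+00,  1.81514074e-01,  1.60802960e+00, -1.69236783e-06,
        1.35379962e+00, -2.06277822e-01]), 'dq': array([ 0.00035539,  0.00160725,  0.00045151, -0.00045016,  0.00124801,
       -0.00019498]), 'joint_efforts': array([-3.49793218e-04, -4.44868934e+01, -3.51338124e+01, -3.70267790e-04,
        9.11302603e-03, -2.35544763e-05]), 'eef_pos': array([ 0.1371031 , -0.55780181,  0.21018892]), 'eef_rot': array([-8.72161813e-04,  9.92763552e-01,  1.20082317e-01,  7.42788111e-05]), 'wrist_force': array([-0.5977373 ,  0.18248708, -0.22132442]), 'torque': array([-0.01392849,  0.04975843, -0.02711373]), 'grasp_force': 0.0, 'opening': 0.9951072920423203}
{'fovy': 50.60683509359993, 'cx': 279.83614754961184, 'cy': 210.8605270856104, 'view': array([[-0.90664687, -0.42160283, -0.01557231,  0.47607903],
       [ 0.22805194, -0.52080568,  0.82265045, -0.20123394],
       [-0.35494191,  0.74230216,  0.56833418, -1.11340452],
       [ 0.        ,  0.        ,  0.        ,  1.        ]])} 0.9960331632653061
{'fovy': 50.169679644801704, 'cx': 289.58614189654696, 'cy': 210.6108690185676, 'view': array([[ 0.02165966, -0.99963715,  0.0160136 , -0.01730233],
       [ 0.99170997,  0.02351158,  0.1263271 , -0.52320447],
       [-0.12665776,  0.01314464,  0.99185938, -1.11785772],
       [ 0.        ,  0.        ,  0.        ,  1.        ]])} 0.9957227891156463
```

View pics/top0.png

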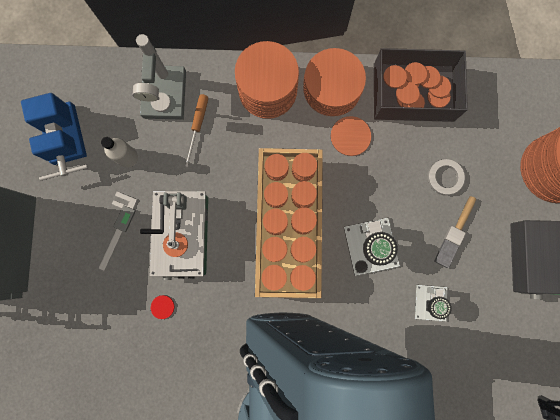

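View pics/side0.png

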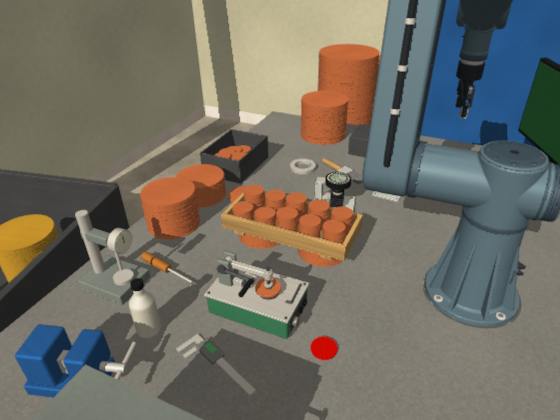

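The top view shows the deburrer at about (178,235), with its head toward image-up (+x), the blank at about (174,245) and the grip bar at about (152,231). The tray is at (290,222), the larger camera's ring at (381,248) and the red look-alike at (162,307). The side view shows the same layout. Next I'll measure these.

```bash
python3 - <<'E'
from h import *
out={}
for n in('top','side'):
    z=np.load(n+'.npz'); im,d=z['im'],z['d']; W=cloud(d,optics.camera_params(n)); out[n]=W
W=out['top']; im=np.load('top.npz')['im']; hsv=cv2.cvtColor(im,cv2.COLOR_BGR2HSV)
v,u=np.mgrid[:420,:560]
def box(a,b,c,e): return (u>=a)&(u<b)&(v>=c)&(v<e)
Z=W[...,2]
m=box(60,560,100,310); print('table z',np.nanmedian(Z[m]))
def rect(m,l):
    P=W[m][:,:2]; r=cv2.minAreaRect((P*1000).astype(np.float32)); print(l,r,np.nanmedian(Z[m]),m.sum())
mk=lambda m: cv2.morphologyEx(m.astype(np.uint8),cv2.MORPH_OPEN,np.ones((3,3)))>0
rect(mk(box(140,215,180,285)&(abs(Z-.07)<.008)),'deck')
rect(mk(box(250,330,140,305)&(Z>.05)),'tray')
print('tray max',np.nanmax(Z[box(250,330,140,305)]))
def circ(m,l):
    P=W[m][:,:2]; c,r=cv2.minEnclosingCircle((P*1000).astype(np.float32)); print(l,c,r,P.mean(0),np.nanmedian(Z[m]),m.sum())
circ(mk(box(355,405,225,275)&(Z>.10)),'ring')
cop=(hsv[...,0]<14)&(hsv[...,1]>120)
circ(box(155,195,228,262)&cop&(abs(Z-.088)<.008),'blank')
# lever things
m=box(130,215,180,262)&(Z>.1); 
for a in range(186,262,5): print(a,[(int(x),round(float(Z[a,x]),3)) for x in range(136,212,4)])
for nm,(px,py) in dict(bar=(150,231),bar2=(146,231)).items(): print(nm,W[py,px])
big=cv2.resize(im[180:290,125:225],None,fx=5,fy=5,interpolation=cv2.INTER_CUBIC); cv2.imwrite('pics/c1.png',big)
E
```

```text
table z 0.0009161691257724147
deck ((458.35894775390625, 270.2847900390625), (207.96435546875, 131.15159606933594), 1.1192810535430908) 0.06987113673335199 3197
tray ((490.2623291015625, -3.7019119262695312), (362.7633056640625, 158.18199157714844), 0.34493759274482727) 0.10254235171780834 9675
tray max 0.8535932641908994
ring (429.3369140625, -222.32395935058594) 40.058048248291016 [ 0.42928065 -0.22181871] 0.1090437739281076 885
blank (427.600830078125, 270.1349182128906) 29.60554313659668 [0.42520191 0.26677921] 0.08766869193980353 324
186 [(136, -0.001), (140, -0.003), (144, -0.0), (148, -0.004), (152, 0.0), (156, 0.001), (160, -0.0), (164, 0.001), (168, nan), (172, -0.0), (176, -0.002), (180, 0.001), (184, -0.001), (188, 0.0), (192, 0.0), (196, 0.001), (200, -0.004), (204, -0.0), (208, 0.001)]
191 [(136, 0.0), (140, -0.0), (144, 0.003), (148, 0.003), (152, -0.0), (156, 0.067), (160, 0.068), (164, 0.068), (168, 0.067), (172, 0.071), (176, 0.067), (180, 0.073), (184, 0.069), (188, 0.068), (192, 0.068), (196, 0.07), (200, 0.071), (204, 0.073), (208, 0.002)]
196 [(136, 0.001), (140,
[... 3120 characters left out ...]
188, 0.072), (192, 0.067), (196, 0.07), (200, 0.071), (204, 0.048), (208, -0.004)]
256 [(136, -0.002), (140, -0.0), (144, -0.004), (148, -0.0), (152, 0.071), (156, 0.073), (160, 0.071), (164, 0.069), (168, 0.071), (172, 0.082), (176, 0.089), (180, 0.067), (184, nan), (188, 0.072), (192, 0.069), (196, 0.068), (200, 0.068), (204, 0.044), (208, 0.002)]
261 [(136, 0.001), (140, -0.004), (144, -0.003), (148, 0.003), (152, 0.069), (156, 0.069), (160, 0.068), (164, 0.067), (168, 0.068), (172, 0.07), (176, 0.068), (180, 0.066), (184, 0.068), (188, 0.068), (192, 0.069), (196, 0.067), (200, 0.069), (204, 0.043), (208, 0.0)]
bar [0.45637129 0.3218694  0.12071719]
bar2 [0.45595666 0.33037704 0.12340824]
```

View pics/c1.png

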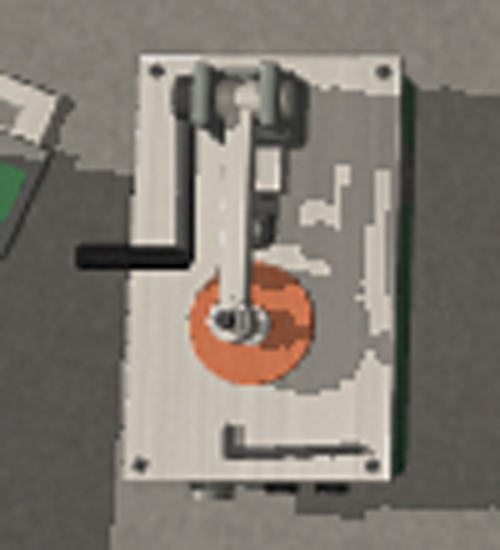

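The crop shows the deck, the arm lying over the blank, and the bar at crop (75–190,256), so raw (140–163,231). The sizes fit: deck 208x131, ring radius 40, blank radius 29.6, bar top at 0.123. I'll refine bar and yaw with both cameras while the arm moves over.

Careful with the scale: shifts go in shares of 0.5 m and turns go in shares of 2 rad. That gives: 0.372 m / 0.5 = 0.744, 0.34 m / 0.5 = 0.68, -1.33 rad / 2 = -0.665.

```bash
python3 - <<'E'
from h import *
for n in('top','side'):
    z=np.load(n+'.npz'); W=cloud(z['d'],optics.camera_params(n)); X,Y,Z=W[...,0],W[...,1],W[...,2]
    m=(Z>.112)&(Z<.13)&(Y>.306)&(Y<.345)&(abs(X-.457)<.02); print(n,'bar',m.sum(),X[m].mean(),(X[m].min()+X[m].max())/2,Y[m].min(),Y[m].max(),np.percentile(Z[m],90))
    D=(abs(Z-.07)<.008)&(abs(X-.458)<.115)&(abs(Y-.27)<.08)
    xs=np.arange(.365,.55,.008); L=[[x,Y[D&(abs(X-x)<.004)].max(),Y[D&(abs(X-x)<.004)].min()] for x in xs]; L=np.array(L)
    for k in(1,2): print('edge',np.polyfit(L[:,0]-.458,L[:,k],1))
    m=(abs(Z-.11)<.006)&(np.hypot(X-.429,Y+.222)<.06); c,r=cv2.minEnclosingCircle((W[m][:,:2]*1000).astype(np.float32)); print('ring',c,r,np.median(Z[m]))
    m=(np.hypot(X-.428,Y-.27)<.034)&(abs(Z-.088)<.006); c,r=cv2.minEnclosingCircle((W[m][:,:2]*1000).astype(np.float32)); print('blank',c,r,np.median(Z[m]))
E
```

```text
top bar 81 0.456313135913112 0.4564610629433773 0.30641028264151066 0.34453376635950766 0.12458229764300666
edge [0.0154295  0.33291232]
edge [0.02215877 0.20535676]
ring (436.403564453125, -221.2565460205078) 46.38349151611328 0.10905966109870247
blank (427.9600524902344, 270.659423828125) 30.222389221191406 0.08761507831402116
side bar 81 0.456029250741853 0.45698191007407124 0.30625780623219456 0.34409181216889495 0.1241294639891607
edge [0.01077334 0.33577264]
edge [0.39834888 0.2284988 ]
ring (430.94793701171875, -222.97021484375) 44.96699523925781 0.10969963989507314
blank (428.6902160644531, 271.39111328125) 30.32928466796875 0.08803290317269852
```

Emit:
jog_arm(motion=[[[0,0,-0.14],[0,0,0],1],[[0.1,-0.08,-0.14],[0,0,-0.085],1],[[0.2,-0.16,-0.14],[0,0,-0.175],1],[[0.3,-0.24,-0.14],[0,0,-0.265],1],[[0.4,-0.34,-0.14],[0,0,-0.35],1],[[0.5,-0.44,-0.14],[0,0,-0.44],1],[[0.6,-0.52,-0.14],[0,0,-0.525],1],[[0.68,-0.6,-0.14],[0,0,-0.6],1],[[0.744,-0.658,-0.14],[0,0,-0.665],1],[[0.744,-0.658,-0.14],[0,0,-0.665],1]])

```text
time_s: 1.35
eef_pos: [0.4213, -0.1463, 0.2808]
eef_rot: [-0.0, 0.704, 0.71, 0.0]
wrist_force: [-0.6, -1.2, 0.3]
opening: 0.998
grasp_force: 0.0
```

To row units: 0.474 m / 0.5 = 0.948, 0.18 m / 0.5 = 0.36.

Emit:
jog_arm(motion=[[[0.12,0.01,0],[0,0,0],1],[[0.24,0.02,0],[0,0,0],1],[[0.36,0.03,0],[0,0,0],1],[[0.48,0.04,0],[0,0,0],1],[[0.6,0.05,0],[0,0,0],1],[[0.72,0.06,0],[0,0,0],1],[[0.84,0.07,0.06],[0,0,0],1],[[0.948,0.078,0.12],[0,0,0],1],[[0.948,0.078,0.16],[0,0,0],1],[[0.948,0.078,0.16],[0,0,0],1]])

```text
time_s: 2.6
eef_pos: [0.4577, 0.3227, 0.1985]
eef_rot: [-0.001, 0.707, 0.707, -0.003]
wrist_force: [-0.7, -0.2, 0.7]
opening: 0.999
grasp_force: 0.0
```

To row units: 0.098 m / 0.5 = 0.196, -0.001 m / 0.5 = -0.002, -0.01 rad / 2 = -0.005.

Emit:
jog_arm(motion=[[[0.006,-0.002,0.08],[0,0,-0.005],1],[[0.006,-0.002,0.15],[0,0,-0.005],1],[[0.006,-0.002,0.196],[0,0,-0.005],1],[[0.006,-0.002,0.196],[0,0,-0.005],1]])

```text
time_s: 3.1
eef_pos: [0.4578, 0.3251, 0.1025]
eef_rot: [-0.0, 0.704, 0.71, -0.001]
wrist_force: [-0.4, -0.1, 0.4]
opening: 1.002
grasp_force: 0.0
```

Emit:
jog_arm(motion=[[[0,0,0],[0,0,0],0],[[0,0,0],[0,0,0],0],[[0,0,0],[0,0,0],0],[[0,0,0],[0,0,0],0],[[0,0,0],[0,0,0],0],[[0,0,0],[0,0,0],0],[[0,0,0],[0,0,0],0],[[0,0,0],[0,0,0],0]])

```text
time_s: 4.1
eef_pos: [0.458, 0.3269, 0.1033]
eef_rot: [-0.0, 0.704, 0.711, 0.0]
wrist_force: [-1.1, 0.0, 3.7]
opening: 0.001
grasp_force: 1.7
```

```bash
python3 -c "
import numpy as np
for t in np.arange(0,1.9,.1): print(round(t,2), np.round(75.3*(np.cos(.093)-np.cos(t-.093))*1,1), np.round(75.3*(np.sin(t-.093)+np.sin(.093)),1))"
```

```text
0.0 0.0 0.0
0.1 -0.3 7.5
0.2 0.1 15.0
0.3 1.3 22.5
0.4 3.2 29.7
0.5 5.8 36.8
0.6 9.1 43.6
0.7 13.1 49.9
0.8 17.7 55.9
0.9 22.9 61.4
1.0 28.6 66.3
1.1 34.7 70.6
1.2 41.3 74.3
1.3 48.2 77.4
1.4 55.3 79.7
1.5 62.7 81.3
1.6 70.2 82.1
1.7 77.7 82.2
1.8 85.2 81.6
```

```bash
python3 - <<'E'
from h import *
a,d,p=cam('side'); b,_,_=cam('top')
print(get_obs()['opening'],get_obs()['eef_pos'])
A=cv2.resize(a[220:340,180:320],None,fx=4,fy=4,interpolation=cv2.INTER_CUBIC)
cv2.imwrite('pics/s1.png',A)
B=cv2.resize(b[180:290,100:240],None,fx=4,fy=4,interpolation=cv2.INTER_CUBIC)
cv2.imwrite('pics/t1.png',B)
E
```

```text
0.0017340977913591236 [0.45797141 0.32690867 0.1032628 ]
```

View pics/s1.png

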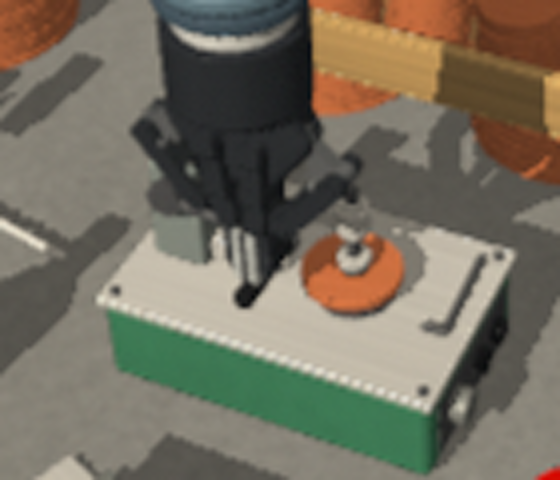

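To row units: -0.015 m / 0.5 = -0.03, -0.008 m / 0.5 = -0.016.

Emit:
jog_arm(motion=[[[0,0,-0.016],[0,0,0],0],[[0,0,-0.03],[0,0,0],0],[[0,0,-0.03],[0,0,0],0]])

```text
time_s: 4.58
eef_pos: [0.4586, 0.327, 0.119]
eef_rot: [0.0, 0.704, 0.711, 0.001]
wrist_force: [-0.2, -0.7, -0.2]
opening: -0.002
grasp_force: 0.0
```

```bash
python3 - <<'E'
from h import *
W=cloud(*[(lambda t:(t[1],t[2]))(cam('side'))][0]); X,Y,Z=W[...,0],W[...,1],W[...,2]
for lo,hi in((.304,.310),(.310,.316),(.336,.340),(.340,.346)):
    m=(Z>.10)&(Z<.16)&(Y>lo)&(Y<hi)&(abs(X-.457)<.02); print(lo,m.sum(),X[m],Z[m])
E
```

```text
0.304 7 [0.45689574 0.45658492 0.45491825 0.45353281 0.453652   0.45265288
 0.45244244] [0.12560595 0.12345249 0.12282118 0.12166511 0.12241893 0.12055123
 0.11819921]
0.31 11 [0.45744162 0.45914101 0.45710588 0.45524754 0.45551481 0.4536928
 0.4531821  0.45305042 0.45185184 0.45278556 0.45330759] [0.12554616 0.12339284 0.12344538 0.12317523 0.12363673 0.12330964
 0.12055656 0.12177619 0.12028971 0.11581872 0.11584812]
0.336 47 [0.47131836 0.46246442 0.46010425 0.46528916 0.46144471 0.45761901
 0.45440291 0.46579854 0.46307059 0.45925449 0.45710806 0.45567509
 0.45339352 0.45170746 0.46664505 0.46270087 0.46010299 0.45756112
 0.45345256 0.45198042 0.46266424 0.46079237 0.45789356 0.45561931
 0.45354347 0.45224642 0.44712736 0.46388772 0.46116645 0.4588531
 0.45502659 0.45334571 0.45146407 0.45825552 0.45512691 0.45395928
 0.45109898 0.45168668 0.46107574 0.46190088 0.45945029 0.45802159
 0.45599344 0.4541713  0.45245344 0.45343078 0.4516890
[... 329 characters left out ...]
4502915
 0.14835002 0.14790145 0.14780635 0.14348212 0.14558136 0.14421213
 0.14585781 0.14219591 0.12268036 0.12208895 0.1229604  0.12198147
 0.12208932 0.12181978 0.12231521 0.11783218 0.11740602]
0.34 22 [0.46343013 0.46138264 0.45401801 0.4594722  0.45710542 0.45692337
 0.45301895 0.46103268 0.45882579 0.45717186 0.45333557 0.45289491
 0.45889936 0.45223344 0.45155096 0.45951184 0.45643848 0.45188495
 0.45915203 0.45764949 0.45411033 0.45342763] [0.15999483 0.1576519  0.15527706 0.12382309 0.12456403 0.12132132
 0.12488187 0.12190066 0.12234933 0.12179407 0.12523632 0.12245396
 0.11956585 0.12101569 0.11864501 0.11578865 0.1178235  0.11899829
 0.1137813  0.11292323 0.11583584 0.11345081]
```

View pics/t1.png

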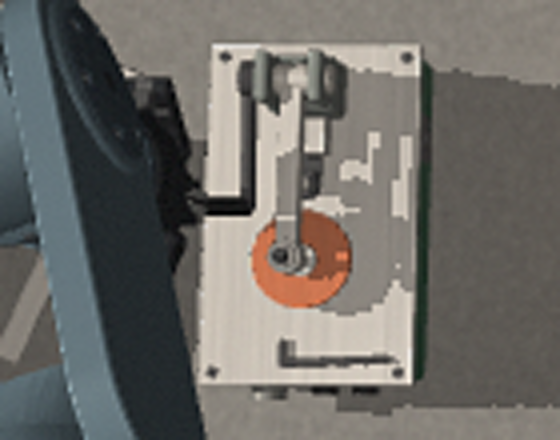

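The side crop shows the pads ending right on top of the bar (about (250,285)), so they closed above it. The top crop shows arm and blank unmoved. I'll raise clear of the bar and measure where the fingertips really are relative to the TCP reading.

To row units: -0.1 m / 0.5 = -0.2, -0.05 m / 0.5 = -0.1.

Emit:
jog_arm(motion=[[[0,0,-0.1],[0,0,0],0],[[0,0,-0.2],[0,0,0],0],[[0,0,-0.2],[0,0,0],0],[[0,0,-0.2],[0,0,0],0]])

```text
time_s: 5.12
eef_pos: [0.4576, 0.3266, 0.2175]
eef_rot: [-0.0, 0.704, 0.711, -0.0]
wrist_force: [-0.1, -0.4, -0.7]
opening: -0.002
grasp_force: 0.0
```

```bash
cat > tip.py <<'E'
from h import *
e=get_obs()['eef_pos']; print(e, get_obs()['q'])
for n in('side','top'):
    im,d,p=cam(n); W=cloud(d,p); X,Y,Z=W[...,0],W[...,1],W[...,2]
    m=(abs(X-e[0])<.07)&(abs(Y-e[1])<.05)&(Z>.155)&(Z<.4); P=W[m]
    lo=np.percentile(Z[m],1); print(n,m.sum(),'min z',np.sort(P[:,2])[:6])
    for a in np.arange(lo-.003,lo+.05,.006):
        k=P[(P[:,2]>=a)&(P[:,2]<a+.006)]
        if len(k): print(round(a,3),len(k),'x',k[:,0].min().round(4),k[:,0].max().round(4),'y',k[:,1].min().round(4),k[:,1].max().round(4))
E
python3 tip.py
```

```text
[0.45755153 0.3266193  0.21745116] [ 4.08867393e-01  1.47335896e-01  1.63228030e+00 -3.70278551e-05
  1.36267618e+00  3.98850434e-01]
side 2259 min z [0.23732429 0.23939346 0.24024857 0.24136785 0.24142028 0.24153282]
0.244 29 x 0.4444 0.4714 y 0.3229 0.3401
0.25 36 x 0.4431 0.4708 y 0.321 0.3398
0.256 36 x 0.4434 0.4704 y 0.3224 0.34
0.262 40 x 0.4433 0.4708 y 0.3229 0.3397
0.268 29 x 0.4438 0.4703 y 0.3271 0.3393
0.274 26 x 0.4412 0.4701 y 0.3331 0.3401
0.28 54 x 0.4295 0.4895 y 0.3286 0.3415
0.286 91 x 0.4225 0.4926 y 0.3154 0.3425
0.292 104 x 0.4177 0.4968 y 0.317 0.341
top 651 min z [0.242901   0.24371608 0.24437254 0.24513298 0.24548638 0.24553245]
0.244 13 x 0.446 0.4688 y 0.3158 0.3213
0.25 14 x 0.4434 0.4683 y 0.3158 0.3214
0.256 10 x 0.4429 0.4615 y 0.3161 0.3253
0.262 10 x 0.4449 0.4693 y 0.3155 0.3202
0.268 9 x 0.4526 0.4625 y 0.316 0.3219
0.274 13 x 0.4377 0.4637 y 0.314 0.3232
0.28 21 x 0.4254 0.4873 y 0.3129 0.3174
0.286 45 x 0.4212 0.4921 y 0.3132 0.3291
0.292 43 x 0.4169 0.4978 y 0.3138 0.3284
```

The tips measure about 22 mm above the reported TCP in both cameras, while x and y agree with it. I'll allow for that: pinching the bar needs a reported z of about 0.078.

To row units: 0.14 m / 0.5 = 0.28, -0.001 m / 0.5 = -0.002.

Emit:
jog_arm(motion=[[[0,-0.002,0],[0,0,0],1],[[0,-0.002,0],[0,0,0],1],[[0,-0.002,0],[0,0,0],1],[[0,-0.002,0],[0,0,0],1],[[0,-0.002,0.1],[0,0,0],1],[[0,-0.002,0.2],[0,0,0],1],[[0,-0.002,0.25],[0,0,0],1],[[0,-0.002,0.28],[0,0,0],1],[[0,-0.002,0.28],[0,0,0],1]])

```text
time_s: 6.35
eef_pos: [0.4566, 0.3266, 0.0775]
eef_rot: [-0.0, 0.704, 0.711, -0.001]
wrist_force: [0.1, -1.1, 0.4]
opening: 0.998
grasp_force: 0.0
```

Emit:
jog_arm(motion=[[[0,0,0],[0,0,0],0],[[0,0,0],[0,0,0],0],[[0,0,0],[0,0,0],0],[[0,0,0],[0,0,0],0],[[0,0,0],[0,0,0],0],[[0,0,0],[0,0,0],0],[[0,0,0],[0,0,0],0],[[0,0,0],[0,0,0],0]])

```text
time_s: 7.35
eef_pos: [0.4577, 0.3269, 0.0786]
eef_rot: [0.0, 0.704, 0.711, 0.001]
wrist_force: [2.2, -0.4, 5.8]
opening: 0.114
grasp_force: 58.6
```

To row units: -0.0663 m / 0.5 = -0.1326, -0.0614 m / 0.5 = -0.1228.

Emit:
jog_arm(motion=[[[0,0,-0.015],[0,0,0],0],[[0,0,-0.03],[0,0,0],0],[[0,0.0026,-0.045],[0,0,0],0],[[0,0.0064,-0.0594],[0,0,0],0],[[0,0.0116,-0.0736],[0,0,0],0],[[0,0.0182,-0.0872],[0,0,0],0],[[0,0.0262,-0.0998],[0,0,0],0],[[0,0.0354,-0.1118],[0,0,0],0],[[0,0.0458,-0.1228],[0,0,0],0],[[0,0.0572,-0.1326],[0,0,0],0]])

```text
time_s: 8.6
eef_pos: [0.4782, 0.3272, 0.1429]
eef_rot: [-0.005, 0.703, 0.711, -0.006]
wrist_force: [-24.8, 1.2, 13.9]
opening: 0.113
grasp_force: 59.2
```

```bash
cat > arm.py <<'E'
from h import *
print(get_obs()['eef_pos'])
for n in('side','top'):
    im,d,p=cam(n); W=cloud(d,p); X,Y,Z=W[...,0],W[...,1],W[...,2]
    m=(abs(Y-.271)<.012)&(Z>.15)&(Z<.26)&(X>.42)&(X<.62); P=W[m]
    if len(P)>5:
        i=P[:,2].argmax(); print(n,len(P),'top',P[i],'ang',np.arctan2(P[i,2]-.125,.533-P[i,0]),'fit',cv2.fitLine(P[:,[0,2]].astype(np.float32),cv2.DIST_HUBER,0,.01,.01).ravel())
    m=(np.hypot(X-.428,Y-.27)<.034)&(abs(Z-.088)<.006); print('blank',W[m].mean(0),m.sum())
E
python3 arm.py
```

```text
[0.47820953 0.32724076 0.14292209]
side 97 top [0.46399591 0.27010039 0.21879538] ang 0.9365183402954907 fit [0.99866277 0.05169757 0.45534572 0.19202483]
blank [0.42843576 0.27279018 0.0879626 ] 416
top 303 top [0.48088756 0.27168715 0.2254848 ] ang 1.0923716595485977 fit [ 0.7098561  -0.7043467   0.47964564  0.1933886 ]
blank [0.42770435 0.26907558 0.0877625 ] 470
```

To row units: 0.046 m / 0.5 = 0.092, -0.0208 m / 0.5 = -0.0416.

Emit:
jog_arm(motion=[[[0,-0.004,-0.008],[0,0,0],0],[[0,0.004,-0.013],[0,0,0],0],[[0,0.014,-0.019],[0,0,0],0],[[0,0.024,-0.025],[0,0,0],0],[[0,0.035,-0.03],[0,0,0],0],[[0,0.046,-0.034],[0,0,0],0],[[0,0.057,-0.037],[0,0,0],0],[[0,0.068,-0.0392],[0,0,0],0],[[0,0.08,-0.0406],[0,0,0],0],[[0,0.092,-0.0416],[0,0,0],0]])

```text
time_s: 9.95
eef_pos: [0.5305, 0.3283, 0.1673]
eef_rot: [-0.001, 0.703, 0.711, -0.001]
wrist_force: [-10.1, 2.3, 21.1]
opening: 0.111
grasp_force: 63.6
```

```bash
python3 arm.py
```

```text
[0.53046934 0.32825193 0.16727219]
side 108 top [0.51346071 0.27080349 0.24192049] ang 1.4052104259096747 fit [0.0382892  0.9992667  0.5320844  0.19271465]
blank [0.42815482 0.27276356 0.08797561] 414
top 279 top [0.51453957 0.27072378 0.24402999] ang 1.41693157253625 fit [0.07288052 0.9973407  0.5351346  0.21059343]
blank [0.42856011 0.27009818 0.08768458] 485
```

To row units: 0.022 m / 0.5 = 0.044, 0.006 m / 0.5 = 0.012.

Emit:
jog_arm(motion=[[[0,0.012,-0.004],[0,0,0],0],[[0,0.022,-0.004],[0,0,0],0],[[0,0.032,-0.003],[0,0,0],0],[[0,0.04,-0.002],[0,0,0],0],[[0,0.044,-0.002],[0,0,0],0],[[0,0.044,-0.002],[0,0,0],0]])

```text
time_s: 10.8
eef_pos: [0.5455, 0.3285, 0.1673]
eef_rot: [-0.005, 0.703, 0.711, -0.007]
wrist_force: [-32.5, -1.2, 20.9]
opening: 0.114
grasp_force: 61.2
```

```bash
python3 arm.py
```

```text
[0.5455285  0.32847656 0.16729118]
side 150 top [0.52869047 0.27408841 0.24498283] ang 1.5348938323027284 fit [0.22185883 0.9750788  0.5436894  0.178865  ]
blank [0.42837701 0.27279431 0.08781462] 417
top 302 top [0.52892023 0.2686866  0.24695858] ang 1.537356676482063 fit [0.21991557 0.9755189  0.55216354 0.22031128]
blank [0.42849561 0.26986144 0.0879627 ] 488
```

To row units: -0.14 m / 0.5 = -0.28, -0.09 m / 0.5 = -0.18.

Emit:
jog_arm(motion=[[[0,-0.014,0.002],[0,0,0],0],[[0,-0.014,0.002],[0,0,0],0.4],[[0,-0.014,0.002],[0,0,0],0.7],[[0,-0.014,0.002],[0,0,0],0.7],[[0,-0.014,0.002],[0,0,0],0.7],[[0,-0.014,-0.08],[0,0,0],0.7],[[0,-0.014,-0.18],[0,0,0],0.7],[[0,-0.014,-0.28],[0,0,0],0.7],[[0,-0.014,-0.28],[0,0,0],0.7]])

```text
time_s: 12.02
eef_pos: [0.549, 0.3285, 0.3121]
eef_rot: [0.002, 0.704, 0.711, 0.004]
wrist_force: [-1.0, -1.3, -0.3]
opening: 0.699
grasp_force: 0.0
```

```bash
python3 arm.py; sed -i 's/Z>.155)&(Z<.4)/Z>e[2]-.01)\&(Z<.42)/' tip.py
```

```text
[0.54896521 0.32848794 0.31213273]
side 389 top [0.52821186 0.2706145  0.24548584] ang 1.5310769257515857 fit [0.2518439  0.9677679  0.5491923  0.19937773]
blank [0.42814731 0.27300441 0.08813611] 416
top 304 top [0.53324037 0.27125022 0.24610644] ang 1.572781079989117 fit [0.30007532 0.95391554 0.55168396 0.21547402]
blank [0.42846004 0.26996232 0.08782258] 490
```

To row units: -0.119 m / 0.5 = -0.238, -0.057 m / 0.5 = -0.114, 1.58 rad / 2 = 0.79.

Emit:
jog_arm(motion=[[[-0.04,-0.08,0],[0,0,0.085],0.7],[[-0.08,-0.16,0],[0,0,0.17],0.7],[[-0.114,-0.238,0],[0,0,0.255],0.7],[[-0.114,-0.238,0],[0,0,0.34],0.7],[[-0.114,-0.238,0],[0,0,0.425],0.7],[[-0.114,-0.238,0],[0,0,0.51],0.7],[[-0.114,-0.238,0],[0,0,0.595],0.7],[[-0.114,-0.238,0],[0,0,0.68],0.7],[[-0.114,-0.238,0],[0,0,0.765],0.7],[[-0.114,-0.238,0],[0,0,0.79],0.7]])

```text
time_s: 13.38
eef_pos: [0.4271, 0.2691, 0.3038]
eef_rot: [0.001, 1.0, -0.001, -0.002]
wrist_force: [-0.9, -0.3, 1.0]
opening: 0.699
grasp_force: 0.0
```

Emit:
jog_arm(motion=[[[0,0,0.1],[0,0,0],0.7],[[0,0,0.14],[0,0,0],0.7],[[0,0,0.14],[0,0,0],0.7]])

```text
time_s: 13.75
eef_pos: [0.4258, 0.2686, 0.2325]
eef_rot: [0.001, 1.0, 0.0, -0.004]
wrist_force: [-0.9, 0.3, 0.2]
opening: 0.701
grasp_force: 0.0
```

```bash
python3 tip.py
```

```text
[0.42584448 0.26861831 0.23249469] [ 3.26644937e-01  5.80434259e-03  1.75269918e+00 -7.37745006e-05
  1.39055835e+00  1.89679365e+00]
side 1665 min z [0.25608642 0.25672971 0.25763692 0.25776752 0.25792239 0.25875903]
0.258 32 x 0.4151 0.4373 y 0.2371 0.3096
0.264 49 x 0.4145 0.4369 y 0.2348 0.3136
0.27 45 x 0.4151 0.4363 y 0.2341 0.3132
0.276 57 x 0.4142 0.4362 y 0.2334 0.3147
0.282 53 x 0.4149 0.4366 y 0.2328 0.3141
0.288 44 x 0.4153 0.4339 y 0.2339 0.315
0.294 38 x 0.4136 0.4353 y 0.2305 0.3122
0.3 34 x 0.4125 0.4316 y 0.2303 0.314
0.306 36 x 0.4138 0.4364 y 0.2189 0.317
top 401 min z [0.26596024 0.27284095 0.30026014 0.30340251 0.30344801 0.30637639]
0.3 3 x 0.4144 0.4394 y 0.2276 0.2353
0.306 16 x 0.4142 0.4392 y 0.2187 0.2367
0.312 15 x 0.4157 0.4369 y 0.2289 0.2335
0.318 15 x 0.4134 0.442 y 0.2323 0.2362
0.324 27 x 0.4114 0.4433 y 0.2347 0.2487
0.33 14 x 0.411 0.443 y 0.237 0.2413
0.336 14 x 0.4106 0.4438 y 0.2388 0.2454
0.342 9 x 0.4103 0.442 y 0.2434 0.2462
0.348 6 x 0.4082 0.4414 y 0.2187 0.2477
```

To row units: 0.11 m / 0.5 = 0.22, 0.0025 m / 0.5 = 0.005.

Emit:
jog_arm(motion=[[[0.005,-0.0034,0.06],[0,0,0],0.95],[[0.005,-0.0034,0.12],[0,0,0],0.95],[[0.005,-0.0034,0.18],[0,0,0],0.95],[[0.005,-0.0034,0.22],[0,0,0],0.95],[[0.005,-0.0034,0.22],[0,0,0],0.95],[[0.005,-0.0034,0.22],[0,0,0],0.95]])

```text
time_s: 14.6
eef_pos: [0.4318, 0.2716, 0.1278]
eef_rot: [-0.0, 1.0, 0.0, 0.001]
wrist_force: [0.5, 0.5, -0.2]
opening: 0.949
grasp_force: 0.0
```

```bash
python3 -c "
from h import *
o=get_obs();print(o['eef_pos'],o['eef_rot'],o['q'])"
```

```text
[0.43175938 0.27161804 0.12777176] [-4.03109663e-04  9.99999179e-01  4.23354649e-04  1.14006393e-03] [3.28476721e-01 1.28531612e-01 1.84682918e+00 3.11064496e-05
 1.16381357e+00 1.89841406e+00]
```

To row units: 0.0745 m / 0.5 = 0.149, -0.0035 m / 0.5 = -0.007.

Emit:
jog_arm(motion=[[[-0.007,0.0026,0.06],[0,0,0],0.95],[[-0.007,0.0026,0.1],[0,0,0],0.95],[[-0.007,0.0026,0.13],[0,0,0],0.95],[[-0.007,0.0026,0.144],[0,0,0],0.95],[[-0.007,0.0026,0.149],[0,0,0],0.95],[[-0.007,0.0026,0.149],[0,0,0],0.95]])

```text
time_s: 15.35
eef_pos: [0.4276, 0.2701, 0.0522]
eef_rot: [-0.0, 1.0, 0.0, 0.0]
wrist_force: [-0.3, -0.0, 0.2]
opening: 0.954
grasp_force: 0.0
```

To row units: 0.0005 m / 0.5 = 0.001.

Emit:
jog_arm(motion=[[[0.001,0,0],[0,0,0],0.75],[[0.001,0,0],[0,0,0],0],[[0.001,0,0],[0,0,0],0],[[0.001,0,0],[0,0,0],0],[[0.001,0,0],[0,0,0],0],[[0.001,0,0],[0,0,0],0]])

```text
time_s: 16.1
eef_pos: [0.4283, 0.2702, 0.0529]
eef_rot: [-0.0, 1.0, 0.0, 0.001]
wrist_force: [-2.0, -1.1, 6.6]
opening: 0.668
grasp_force: 62.3
```

```bash
python3 -c "
from h import *
a,d,p=cam('side'); b,_,_=cam('top')
cv2.imwrite('pics/s2.png',cv2.resize(a[190:330,190:330],None,fx=4,fy=4,interpolation=cv2.INTER_CUBIC))"
```

```text
(no output)
```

View pics/s2.png

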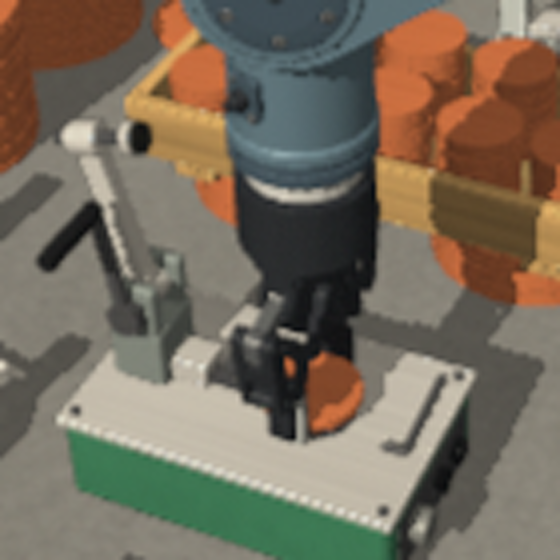

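The side crop shows the lever upright and the fingers around the blank (about (300,390)), whose rim is held near the tips. Grip is 62 N. Lifting.

Careful with the scale: shifts go in shares of 0.5 m and turns go in shares of 2 rad. That gives: -0.15 m / 0.5 = -0.3, -0.12 m / 0.5 = -0.24.

Emit:
jog_arm(motion=[[[0,0,-0.02],[0,0,0],0],[[0,0,-0.06],[0,0,0],0],[[0,0,-0.12],[0,0,0],0],[[0,0,-0.18],[0,0,0],0],[[0,0,-0.24],[0,0,0],0],[[0,0,-0.3],[0,0,0],0],[[0,0,-0.3],[0,0,0],0],[[0,0,-0.3],[0,0,0],0]])

```text
time_s: 17.2
eef_pos: [0.4269, 0.2697, 0.2007]
eef_rot: [0.0, 1.0, 0.0, -0.001]
wrist_force: [-0.4, 0.1, -2.2]
opening: 0.67
grasp_force: 64.2
```

```bash
cat > ring.py <<'E'
from h import *
o=get_obs(); e=o['eef_pos']; print(e,o['opening'],o['grasp_force'])
for n in('top','side'):
    im,d,p=cam(n); W=cloud(d,p); X,Y,Z=W[...,0],W[...,1],W[...,2]
    m=((abs(Z-.11)<.008)&(np.hypot(X-.429,Y+.222)<.047)).astype(np.uint8)
    m=cv2.morphologyEx(m,cv2.MORPH_OPEN,np.ones((3,3)))>0
    P=(W[m]*1000).astype(np.float32); c,r=cv2.minEnclosingCircle(P[:,:2].copy()); print(n,'ring',c,r,P.mean(0),m.sum(), 'bbox',P.min(0),P.max(0))
    hsv=cv2.cvtColor(im,cv2.COLOR_BGR2HSV)
    m=(hsv[...,0]<14)&(hsv[...,1]>120)&(np.hypot(X-e[0],Y-e[1])<.045)&(abs(Z-e[2]-.033)<.02)
    if m.sum()>10:
        P=(W[m]*1000).astype(np.float32); c,r=cv2.minEnclosingCircle(P[:,:2].copy()); s=np.linalg.lstsq(np.c_[P[:,:2],np.ones(len(P))],P[:,2],rcond=None)[0]
        print(n,'blank',c,r,P.min(0),P.max(0),np.median(P[:,2]),m.sum(),'slope',s)
E
python3 ring.py
```

```text
[0.4269124  0.26966103 0.20069739] 0.6698262104116053 64.22833442687988
top ring (429.58782958984375, -222.48388671875) 40.08580780029297 [ 429.405   -222.03592  108.98585] 881 bbox [ 391.25568 -262.53442  102.58349] [ 467.7937  -183.26949  114.93315]
top blank (426.44940185546875, 265.72808837890625) 28.580307006835938 [398.26974 244.24673 229.7097 ] [454.63666 273.1577  239.42583] 235.59502 102 slope [-2.71355751e-03 -1.38436180e-02  2.40379809e+02]
side ring (430.2024841308594, -221.79620361328125) 41.195465087890625 [ 428.78876 -216.66985  109.45844] 308 bbox [ 389.17783 -260.50958  102.06288] [ 468.4518   -181.46912   114.460014]
side blank (425.34808349609375, 276.9046630859375) 36.914241790771484 [398.10275 240.58423 227.52634] [451.28494 313.12216 251.7025 ] 235.28668 254 slope [4.08761432e-02 2.62690246e-02 2.11152756e+02]
```

To row units: 0.492 m / 0.5 = 0.984, 0.0025 m / 0.5 = 0.005.

Emit:
jog_arm(motion=[[[0,0.06,0],[0,0,0],0],[[0,0.17,0],[0,0,0],0],[[0,0.28,0],[0,0,0],0],[[0,0.39,0],[0,0,0],0],[[0,0.5,0],[0,0,0],0],[[0,0.61,0],[0,0,0],0],[[0.005,0.72,0],[0,0,0],0],[[0.005,0.83,0],[0,0,0],0],[[0.005,0.93,0],[0,0,0],0],[[0.005,0.984,0],[0,0,0],0]])

```text
time_s: 18.55
eef_pos: [0.4296, -0.2242, 0.2003]
eef_rot: [-0.001, 1.0, -0.001, -0.001]
wrist_force: [-0.2, -0.1, -1.8]
opening: 0.667
grasp_force: 64.4
```

Emit:
jog_arm(motion=[[[0,0,0.04],[0,0,0],0],[[0,0,0.06],[0,0,0],0],[[0,0,0.06],[0,0,0],0],[[0,0,0.06],[0,0,0],0]])

```text
time_s: 19.05
eef_pos: [0.4308, -0.2218, 0.172]
eef_rot: [0.0, 1.0, 0.001, 0.0]
wrist_force: [-0.3, -0.3, -1.8]
opening: 0.666
grasp_force: 64.5
```

```bash
python3 ring.py
```

```text
[ 0.4307692  -0.22180974  0.17200869] 0.6658771837826486 64.48941707611084
top ring (443.20733642578125, -202.74008178710938) 30.18794059753418 [ 454.29346  -207.14503   108.778404] 52 bbox [ 418.98843 -222.00414  102.36397] [ 467.6143   -183.18718   112.364876]
side ring (430.72515869140625, -219.95855712890625) 44.27538299560547 [ 429.07156 -216.38898  109.4193 ] 312 bbox [ 390.73294  -261.6889    102.215294] [ 467.8231   -177.17996   114.080765]
side blank (432.1316833496094, -219.9579315185547) 30.38320541381836 [ 402.7718  -250.15207  202.66286] [ 459.45514 -193.20967  211.68495] 207.6903 79 slope [ 1.58806310e-02 -2.81644260e-02  1.94407455e+02]
```

To row units: 0.062 m / 0.5 = 0.124, -0.001 m / 0.5 = -0.002.

Emit:
jog_arm(motion=[[[-0.002,0,0.04],[0,0,0],0],[[-0.002,0,0.08],[0,0,0],0],[[-0.002,0,0.11],[0,0,0],0],[[-0.002,0,0.124],[0,0,0],0],[[-0.002,0,0.124],[0,0,0],0],[[-0.002,0,0.124],[0,0,0],0]])

```text
time_s: 19.9
eef_pos: [0.43, -0.2225, 0.1104]
eef_rot: [0.0, 1.0, 0.0, 0.0]
wrist_force: [0.3, -0.4, -1.5]
opening: 0.671
grasp_force: 64.5
```

```bash
python3 ring.py; python3 tip.py | head -8
```

```text
[ 0.43001106 -0.22248543  0.11040564] 0.6711907329413713 64.49048638343811
top ring (429.2073059082031, -221.8584442138672) 39.38294982910156 [ 431.50238 -214.33582  109.03182] 77 bbox [ 391.5046  -240.91393  104.17428] [ 465.0843  -192.64429  114.18853]
side ring (429.18328857421875, -218.12225341796875) 40.75075149536133 [ 426.66626 -212.342    109.25572] 263 bbox [ 390.6411  -257.279    102.03774] [ 468.46088  -178.80045   114.653206]
side blank (431.4701232910156, -219.0323486328125) 33.02030944824219 [ 401.9485  -250.45653  137.56624] [ 458.56552 -187.60818  151.40215] 145.74179 86 slope [ 1.86103206e-02 -2.94542134e-02  1.30878445e+02]
[ 0.42994272 -0.22246597  0.11038065] [-7.23304127e-01  9.71390743e-02  1.92195872e+00 -4.91628459e-06
  1.12120552e+00  8.46674544e-01]
side 2318 min z [0.10045829 0.10071705 0.10080123 0.10083707 0.10087449 0.10092881]
0.099 47 x 0.3915 0.4945 y -0.2202 -0.1781
0.105 213 x 0.3904 0.4707 y -0.2586 -0.1811
0.111 41 x 0.3934 0.4638 y -0.247 -0.1802
0.129 1 x 0.4378 0.4378 y -0.1884 -0.1884
0.135 13 x 0.4097 0.4578 y -0.2077 -0.1838
```

Emit:
jog_arm(motion=[[[-0.001,0,0.01],[0,0,0],0],[[-0.001,0,0.02],[0,0,0],0],[[-0.001,0,0.028],[0,0,0],0],[[-0.001,0,0.034],[0,0,0],0],[[-0.001,0,0.037],[0,0,0],0],[[-0.001,0,0.037],[0,0,0],0],[[-0.001,0,0.037],[0,0,0],0],[[-0.001,0,0.037],[0,0,0],0]])

```text
time_s: 21.1
eef_pos: [0.4291, -0.2222, 0.0913]
eef_rot: [0.0, 1.0, 0.0, 0.0]
wrist_force: [-0.1, -0.1, -2.0]
opening: 0.669
grasp_force: 64.5
```

```bash
python3 ring.py; python3 arm.py; python3 -c "
from h import *
a=np.load('side.npz')['im']
cv2.imwrite('pics/s3.png',cv2.resize(a[130:250,270:410],None,fx=4,fy=4,interpolation=cv2.INTER_CUBIC))"
```

```text
[ 0.42910059 -0.22218518  0.09134434] 0.6693962276462526 64.48970675468445
top ring (428.12921142578125, -219.136962890625) 39.23325729370117 [ 433.57825 -209.75026  109.12546] 63 bbox [ 391.49323 -233.93051  105.26722] [ 464.9095   -190.50227   113.901924]
side ring (429.3162841796875, -217.70623779296875) 40.012027740478516 [ 421.97787 -202.44601  108.98308] 166 bbox [ 390.27893 -245.87103  102.17105] [ 469.31268  -179.32486   116.856575]
side blank (423.2637939453125, -219.0567626953125) 37.33717727661133 [ 401.42438  -252.37424   107.906425] [ 459.151   -185.73929  137.35011] 126.21085 86 slope [4.55212901e-02 6.83854913e-02 1.21592348e+02]
[ 0.42908285 -0.22216147  0.09130373]
side 388 top [0.53323978 0.27457574 0.24664521] ang 1.5727674375428125 fit [0.18181072 0.9833335  0.54953325 0.20793408]
blank [0.42766061 0.27091324 0.08321683] 82
top 304 top [0.53338988 0.26500406 0.2461252 ] ang 1.5740151396208841 fit [0.29415524 0.9557577  0.5522358  0.21823512]
blank [0.42728286 0.26848414 0.08365079] 94
```

View pics/s3.png

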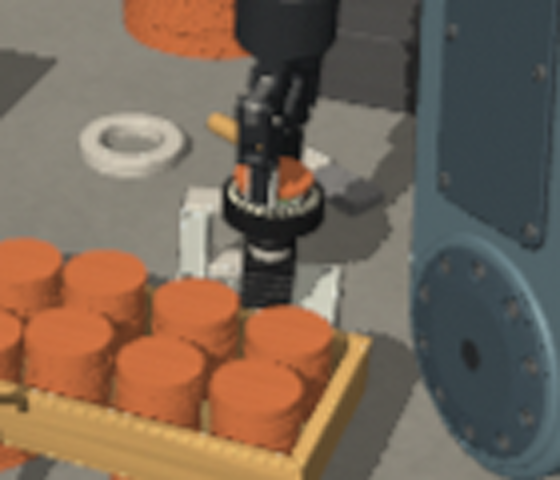

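The picture shows the blank held over the ring light (about (275,190)), free of the camera. Its underside is at about 0.120 m, 10 mm above the window, centred within 1 mm, and the lever is still up. Handing in.

```bash
python3 -c "
from h import *
print(workorder.hand_in())"
```

```text
the job is handed in; nothing more can be done
None
```

I handed the job in at about 21 s with the lever up and the blank held still and level, about 10 mm above the camera window and centred within about 1 mm by my measurements; the hand-in gave no verdict back.

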